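# Refit the centre-pin circlip of a coppersmith's tube bender

## Task

The circlip for the tube bender's centre pin is already on the tips of the bent-nose circlip pliers. First swing the bender's hook latch shut until it rests on the roller stud, so that the bending arm is locked; then take the pliers by both handles, squeeze them up to their stop to spread the circlip, and slide it level down over the pin to the groove just above the brass washer. Finish there still holding: handles squeezed to the stop, circlip spread round the groove, lying lightly on the washer or just clear of it, with the arm still parked and locked and the other things on the bench left where they are.

Things in the scene. Friction and masses are not known exactly. Their poses are not given: they have to be found in the camera images.
- bender: hand tube bender bolted to the bench, fixed: grey base plate 200 x 190 x 10 mm, aluminium grooved wheel (radius 55 mm, top at 38 mm), hub of the bending arm (radius 33 mm, top 50 mm) and upright centre pin. Origin on the pin's axis at bench height, z up. The arm lies along -y, 435 mm long. On the +y side of the pin nothing of the bender rises above 53 mm; the shut latch's knob stands on the -y side, 86 mm from the pin
- groove (a point): on the centre pin's axis, level with the middle of the circlip as it lies on the brass washer: 54.25 mm above the bench. The washer (radius 30 mm) has its top at 53 mm; the groove (28 mm diameter) runs from there to 56.5 mm; above it the pin is 32 mm in diameter up to 62 mm, then a cone that narrows to 20 mm diameter at the pin's top, 70 mm above the bench
- latch (a joint): hook latch: flat steel bar 6 mm thick, 16 mm wide, 114 mm long, that swings level just above the arm. Value = rad open: 0 = shut, at its end stop with the notch of the hook round the roller stud; grows as the hook swings away from the stud, clockwise seen from above; at most 1.45. Stays where it is left; about 0.06 N m turns it
- latch_hinge (a point): axis (vertical) of the hook latch, at the underside of its bar, 51 mm above the bench; the bar's top is at 57 mm
- latch_knob (a point): upright round steel grip knob on the latch bar, 16 mm in diameter, 52 mm from the latch's hinge axis. The point is on the knob's axis 81 mm above the bench; the knob's top is 14 mm above this point, the bar's top 24 mm below it
- stud (a point): roller stud: upright steel pin of 9 mm diameter on the bending arm, 78 mm from the centre pin and 88 mm from the latch's hinge axis; the point is 58 mm above the bench, its top 8 mm higher. The shut latch points from its hinge to here
- bender_arm (a joint): swing of the bending arm about the centre pin, rad; 0 = parked, as at the start
- pliers_grip (a point): midway between the pliers' two rubber handles at half height, 62 mm behind the rivet. Site x: along the pliers towards the circlip; y: the line of squeezing; z: up. Handles 14 mm high, 10 mm thick, from 17 mm ahead of to 56 mm behind this point. Here they measure 59 mm over their outsides when free and 40 mm, parallel, when squeezed to the stop; at their ends 76 mm when free
- pliers_left (a joint): squeeze of the pliers: angle of each handle, rad; 0 = free, 0.155 = at the stop screw (a hard grip strains it slightly past). A spring pushes the handles apart, about 10 N on each handle at the stop; squeezing opens the jaws and spreads the circlip
- circlip (a point): centre of the spread circlip, half-way through its thickness; axes as the pliers', z normal to the ring. Steel ring 2.5 mm thick, 4 mm wide, held level on the jaw tips 24 mm below the handles' plane, gap and eyes towards the handles; 133 mm ahead of the point between the handles. Inside diameter 30 mm when free (too small for the pin), 35 mm at the stop. Only the two bent tips come down beside it
- rest: fixed wooden block 56 x 100 x 40 mm (56 mm along the pliers); origin under its middle. The pliers (0.19 kg, balanced near the rivet) lie loose and level across it, rivet about over its middle, the point between the handles 45 mm above the bench; round the handles the bench is free
- bowl: copper bowl, 130 mm wide, 42 mm high; leave it alone; origin at the centre of its underside
- hammer: hammer lying on the bench; leave it alone
- chimney: copper chimney tube, 84 mm wide, 154 mm high, standing on the bench; leave it alone; origin at the centre of its underside
Mind the look-alikes: they are no part of the job. There is more than one size of the rest; the job needs the largest.

How it is judged:
By the outcome, as a careful person would: the job done as asked, in the order asked, and still so for the second after the job is handed in, while the arm keeps its last pose, push and grip.
It also fails if it takes over 58 s, if anything falls off the work surface, if the arm or the gripper's body presses on something with over 40 N, if the wrist force passes 120 N, or if a joint passes its speed limit or range.

## Robot

A 7-joint arm with a two-finger parallel gripper is mounted at the origin on the work surface. World frame = base frame: x ahead of the robot, y to its left, z up, the work surface at z = 0. Lengths are in m, angles in degrees, forces in N, time in s.
With the tool pointing down it reaches from about 0.425 to 1.025 m from the base axis. Payload 9.4 kg.
Tool frame: the origin (TCP) lies at the very end of the fingers, on their centre line; the grasp point (between the pads) lies grasp_offset behind it (grasp_offset is the distance from the TCP to the grasp point, in m); z points along the fingers, y is the line along which they close (so a half turn about z gives the same grasp; the last joint's range is limited). The gripper opens to 85 mm and grips with 20 to 120 N. Pads are 22 mm wide; open, the fingers measure 114 mm over their backs; the gripper's body (76 mm by 85 mm) begins 54 mm behind the grasp point. The pads swing forward as they close: fully open they stand 13 mm farther back than shut.
Start: joints at [-74.467, 34.337, -0.143, 91.639, 0.103, 54.024, -4.572], TCP at [0.247, 0.682, 0.231] pointing down, gripper open.
Joint ranges: [-147.43, 147.43], [-19.82, 112.94], [-74.19, 73.91], [6.32, 146.72], [-59.91, 239.91], [6.04, 106.73], [-150.56, 150.56]. Speed limits (degrees/s): [127.2, 127.2, 172.46, 172.46, 180, 180, 180].

## Interface

Orientations are given as a 3x3 rotation matrix whose columns are the frame's x, y, z axes.
In Python, from bench import read_state, read_camera, camera_params, sign_off, grasp_offset gives the robot as it stands.
- The arm moves only by the tool arm_command, never from a script. Its argument "series" is a list that holds one entry, the list of rows, each a list of 4 numbers: the shift along the tool's x, y, z in cm, then the turn about the tool's z in rad. In form: [[[dx, dy, dz, roll], ...]]. A call has 1 to 10 rows; each row shifts and turns the commanded pose from where the row before left it, along the tool's axes as they then stand; what a row does not reach is not made up. A row lasts 1/8 s, in which the tool goes at most 62.5 mm and 10.7 degrees, less where a joint would pass 70% of its speed; a pose out of reach is approached as far as the arm can. A call with a gripper value outside its range is refused whole. "gripper" is the opening, from -1 (shut) to 1 (fully open), set as the call begins (left out, the last holds). The fingers move at their own pace and stop on an object; the grip force is fixed at half the most. Time passes only in rows, so rows that do not move let the fingers close. It gives the time, the measured TCP pose, the force, the opening and the grip force at its end, in the units of the state.
- read_state(): the state, without advancing time (a new reading comes with each control period).
- read_camera(name): name is "side" or "top" or "wrist"; returns the picture (480x640x3 uint8, red, green, blue); there is no depth.
- camera_params(name): a dict with "fovy" (degrees; the focal length in pixels is half the picture's height over the tangent of half this angle, whatever the lens; pixels are square), "cx", "cy" (the principal point, pixels), "R" (3x3) and "t" (3): a world point X has camera coordinates R X + t; the wrist camera has in their place "tool_from_camera" (4x4, takes a point from camera to tool coordinates, whose origin is the TCP and whose axes are the flange's). Camera axes: x right, y down, z forward; pixel columns grow to the right and rows downward; lengths in m; the calibration is good to about 2 mm. A picture is of the moment at which its call begins: read the wrist's pose just before it. camera_params takes no time and is no camera call.
- sign_off(): hands the job in; it is judged then, once.
The state is a dict: "time_s": time; "qpos": joint angles; "dq": joint speeds; "joint_torque": joint torques, N m; "tool_pos": TCP position; "ee_rot": TCP orientation; "ft_force": force on the tool from outside, world axes, zero at the start; "torque": the same for the moment, N m; "opening": finger opening in m; "gripper_force": force on a finger pad.
Only numpy, scipy, OpenCV 4.12 (cv2) and the standard library are available. Lean on these libraries where they do the work, as an engineer would, in place of code of your own. Each camera call takes 0.05 s, during which the arm holds its last target. There are 200 camera calls.

## Working session

There is one attempt and no reset: what is moved stays moved. The work goes in short steps, Python scripts to look and compute and a tool call to move; the robot and the scene stay as the last step left them, time stands still between calls to the robot, and variables do not carry over. Pictures are saved under pics/ and viewed, at most 10 in all, crops included, and the job is handed in when it is done.

Besides the shell and the picture viewer there is one more tool, called after "Request:" as name(argument=value, ...) on one line, values as JSON. arm_command: Moves the arm, as the interface text tells. Its arguments: {"type":"object","properties":{"series":{"type":"array","items":{"type":"array","items":{"type":"array","items":{"type":"number"}}}},"gripper":{"type":"number"}},"required":["series"]}

```bash
mkdir -p pics
cat > h.py <<'E'
import numpy as np, cv2
from bench import *
def K(p): 
    f=240/np.tan(np.radians(p["fovy"])/2); return f,p["cx"],p["cy"]
def ray(name,u,v,st=None):
    p=camera_params(name); f,cx,cy=K(p); d=np.array([(u-cx)/f,(v-cy)/f,1.])
    if name!="wrist":
        R=np.array(p["R"]);t=np.array(p["t"]); return -R.T@t, R.T@d
    st=st or read_state(); T=np.array(p["tool_from_camera"]); E=np.array(st["ee_rot"])
    return np.array(st["tool_pos"])+E@T[:3,3], E@T[:3,:3]@d
def onz(name,u,v,z,st=None):
    o,d=ray(name,u,v,st); return o+d*(z-o[2])/d[2]
def proj(name,X,st=None):
    p=camera_params(name); f,cx,cy=K(p)
    if name!="wrist": c=np.array(p["R"])@X+np.array(p["t"])
    else:
        st=st or read_state(); T=np.array(p["tool_from_camera"]); E=np.array(st["ee_rot"])
        c=T[:3,:3].T@(E.T@(np.array(X)-np.array(st["tool_pos"]))-T[:3,3])
    return f*c[0]/c[2]+cx, f*c[1]/c[2]+cy
def snap(name,fn):
    im=read_camera(name); cv2.imwrite(f"pics/{fn}.png",im[:,:,::-1]); return im
E
python3 - <<'E'
from h import *
s=read_state(); print(s, grasp_offset)
for n in("side","top","wrist"):
    print(n,camera_params(n))
snap("top","top1");snap("side","side1")
E
```

```text
{'time_s': 0.0, 'qpos': array([-74.46726167,  34.38373902,  -0.1475195 ,  91.68320456,
         0.10427498,  54.02497415,  -4.57249807]), 'dq': array([ 0.01817434,  0.03427519,  0.05267554, -0.02873976,  0.05343366,
       -0.11620378,  0.02119243]), 'joint_torque': array([ 3.61185621e-04, -7.76432920e+01,  1.56462539e+00, -2.58013916e+01,
        1.23234320e-02,  8.69509298e-03,  9.67668740e-06]), 'tool_pos': array([0.24693351, 0.68111775, 0.23041216]), 'ee_rot': array([[-9.40156776e-01,  3.40741942e-01, -4.07561258e-04],
       [ 3.40742155e-01,  9.40155510e-01, -1.54933385e-03],
       [-1.44752063e-04, -1.59549002e-03, -9.99998717e-01]]), 'ft_force': array([ 0.16118141, -0.40085902,  0.2435059 ]), 'torque': array([ 0.02764118, -0.00062698, -0.03124553]), 'gripper_force': 0.0, 'opening': 0.08518324757666615} 0.0187
side {'fovy': 49.889030477702605, 'cx': 315.6919008805075, 'cy': 245.9222507435464, 'R': array([[-0.97754667, -0.21049107, -0.00979848],
       [-0.10735969,  0.53752592, -0.83638495],
       [ 0.1813185 , -0.81655337, -0.54805493]]), 't': array([0.62064186, 0.05128484, 1.09818723])}
top {'fovy': 51.96473447606041, 'cx': 312.730594037526, 'cy': 244.73714651930908, 'R': array([[-0.01869604, -0.99970317,  0.01562123],
       [-0.98007171,  0.01523405, -0.19805899],
       [ 0.19776223, -0.01901284, -0.98006562]]), 't': array([0.15809282, 0.60129556, 0.95398426])}
wrist {'fovy': 63.37999241771315, 'cx': 321.33030096845465, 'cy': 239.64825548224974, 'tool_from_camera': array([[-2.24916109e-04, -9.55086424e-01, -2.96327306e-01,
         7.58505211e-02],
       [ 9.99999718e-01, -4.27307108e-04,  6.18232506e-04,
        -3.15157753e-05],
       [-7.17088237e-04, -2.96327083e-01,  9.55086250e-01,
        -1.41862023e-01],
       [ 0.00000000e+00,  0.00000000e+00,  0.00000000e+00,
         1.00000000e+00]])}
```

View pics/top1.png

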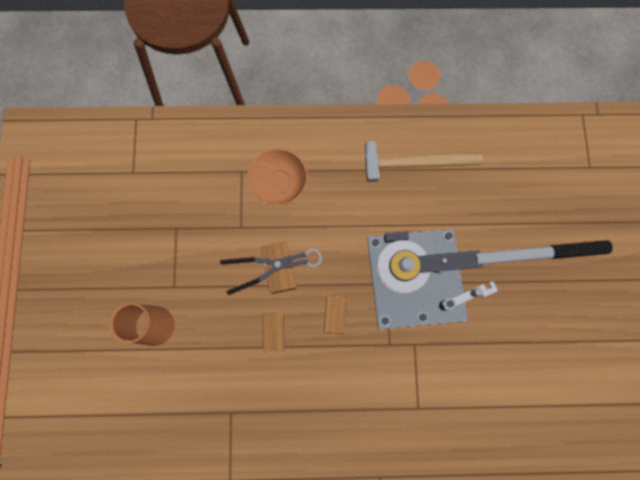

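View pics/side1.png

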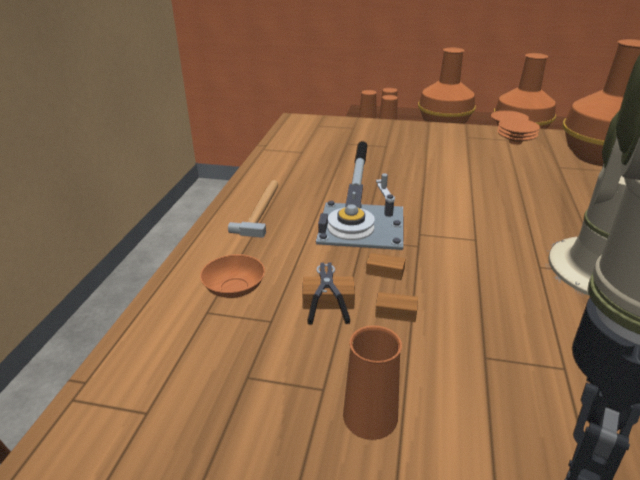

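The top view shows the pliers on the largest block: rivet near (277,264) and circlip near (313,257), with the handles to the left. The bender pin is near (405,265), the stud near (443,260), the latch hinge near (449,304) and the knob near (480,291). The side view agrees.

Run:
```python
from h import *
for n,u,v,z in [("pin",406,264,.07),("stud",444,260,.066),("hinge",449,304,.057),("knobtop",480,291,.095),("circ",314,257,.021),("rivet",277,264,.045),("hL",255,260,.045),("hLend",222,262,.045),("hRend",229,292,.045),("hR",259,280,.045)]:
    print(n,onz("top",u,v,z).round(4))
im=cv2.imread("pics/top1.png"); cv2.imwrite("pics/top1c.png",cv2.resize(im[200:340,205:525],None,fx=2.5,fy=2.5,interpolation=cv2.INTER_CUBIC))
```

```text
pin [ 0.559 -0.04   0.07 ]
stud [ 0.5666 -0.119   0.066 ]
hinge [ 0.4779 -0.1253  0.057 ]
knobtop [ 0.4993 -0.1769  0.095 ]
circ [0.5849 0.1448 0.021 ]
rivet [0.5673 0.2221 0.045 ]
hL [0.5764 0.2675 0.045 ]
hLend [0.5733 0.3355 0.045 ]
hRend [0.511  0.3202 0.045 ]
hR [0.5346 0.2591 0.045 ]
```

View pics/top1c.png

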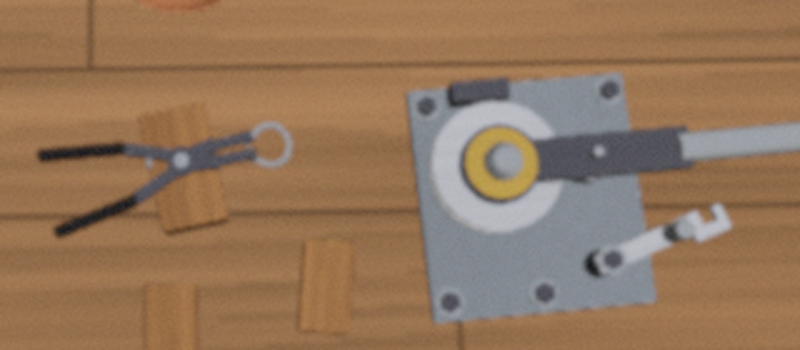

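Request:
arm_command(series=[[[-2.7, -3.3, 0, 0], [-2.7, -3.3, 0, 0], [-2.7, -3.3, 0, 0], [-2.7, -3.3, 0, 0], [-2.7, -3.3, 0, 0], [-2.7, -3.3, 0, 0], [-2.7, -3.3, 0, 0], [-2.7, -3.3, 0, 0], [-2.7, -3.3, 0, 0], [-2.7, -3.3, 0, 0]]], gripper=-0.25)

```text
time_s: 1.35
tool_pos: [0.3887, 0.2779, 0.2312]
ee_rot: [[-0.94, 0.341, -0.0], [0.341, 0.94, -0.0], [-0.0, -0.0, -1.0]]
ft_force: [0.3, 0.9, 1.0]
opening: 0.0318
gripper_force: 0.0
```

Request:
arm_command(series=[[[-2.7, -3.3, 0, 0], [-2.7, -3.3, 0, 0], [-2.7, -3.3, 0, 0], [-2.7, -3.3, 0, 0], [-2.7, -3.3, 0, 0], [-2.7, -3.3, 0, 0], [-2.7, -3.3, 0, 0], [-2.7, -3.3, 0, 0], [-2.7, -3.3, 0, 0], [-2.7, -3.3, 0, 0]]])

```text
time_s: 2.6
tool_pos: [0.5301, -0.1242, 0.2311]
ee_rot: [[-0.94, 0.341, -0.0], [0.341, 0.94, 0.0], [0.0, 0.0, -1.0]]
ft_force: [0.7, 1.1, 0.9]
opening: 0.0317
gripper_force: 0.0
```

Request:
arm_command(series=[[[0, 0, 0, 0.166], [0, 0, 0, 0.166], [0, 0, 0, 0.166], [0, 0, 0, 0.166], [0, 0, 0, 0.166], [0, 0, 0, 0], [0, 0, 0, 0]]])

```text
time_s: 3.48
tool_pos: [0.5298, -0.1228, 0.2312]
ee_rot: [[-0.387, 0.922, -0.0], [0.922, 0.387, -0.0], [0.0, -0.0, -1.0]]
ft_force: [-0.3, 0.5, 0.8]
opening: 0.0319
gripper_force: 0.0
```

Run:
```python
from h import *
s=read_state(); print(s["time_s"],s["tool_pos"],s["ee_rot"].round(4),s["opening"],s["ft_force"])
im=snap("wrist","w1")
for n,X in [("pin",(.559,-.04,.07)),("stud",(.5666,-.119,.066)),("hinge",(.478,-.1253,.057)),("knob",(.498,-.173,.095))]: print(n,np.round(proj("wrist",X,s)))
```

```text
3.475 [ 0.52979012 -0.12280888  0.23121925] [[-3.865e-01  9.223e-01 -2.000e-04]
 [ 9.223e-01  3.865e-01 -1.000e-04]
 [ 0.000e+00 -2.000e-04 -1.000e+00]] 0.031882234913162555 [-0.32081972  0.50423823  0.78473067]
pin [400. 134.]
stud [365. 230.]
hinge [262. 193.]
knob [258. 269.]
```

View pics/w1.png

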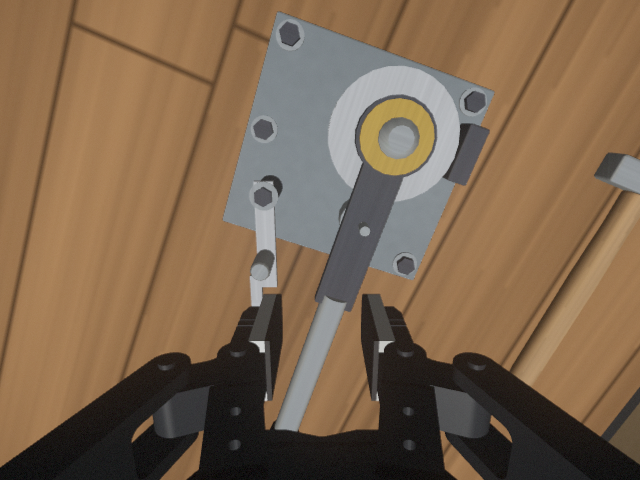

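The wrist view confirms the coarse fit: knob top at (260,272), hinge at (263,196), stud at (365,231) and pin top at about (402,136).

Run:
```python
from h import *
s=read_state()
k=onz("wrist",260,272,.095,s);h=onz("wrist",263,196,.06,s);st=onz("wrist",365,231,.066,s)
print("knob",k,"hinge",h,"stud",st,np.hypot(*(k-h)[:2]),np.hypot(*(st-h)[:2]))
im=cv2.imread("pics/w1.png")
# washer by colour
hsv=cv2.cvtColor(im,cv2.COLOR_BGR2HSV)
m=cv2.inRange(hsv,(20,120,120),(32,255,255)); c=max(cv2.findContours(m,0,1)[0],key=cv2.contourArea)
(u,v),a,_=cv2.fitEllipse(c); print(u,v,a); p=onz("wrist",u,v,.053,s); print("pin",p, np.hypot(*(st-p)[:2]))
print("kn,shut",h[:2]+52/88*(st-h)[:2], 'ang',np.degrees(np.arctan2(*(k-h)[1::-1])),np.degrees(np.arctan2(*(st-h)[1::-1])))
```

```text
knob [ 0.50026651 -0.17463881  0.095     ] hinge [ 0.4796935  -0.12641396  0.06      ] stud [ 0.56741593 -0.12002971  0.066     ] 0.05242980767816551 0.08795444165564689
396.5791320800781 136.29324340820312 (71.89510345458984, 76.73485565185547)
pin [ 0.56080519 -0.04181918  0.053     ] 0.07848941784483277
kn,shut [ 0.53152948 -0.12264145] ang -66.89661312813422 4.162524614325931
```

Request:
arm_command(series=[[[-1.2, -1.57, 0, 0], [-1.2, -1.57, 0, 0], [-1.24, -1.58, 2, 0], [0, 0, 3, 0], [0, 0, 3, 0], [0, 0, 3, 0], [0, 0, 2.9, 0], [0, 0, 2, 0], [0, 0, 0, 0]]])

```text
time_s: 4.65
tool_pos: [0.4986, -0.1759, 0.0713]
ee_rot: [[-0.382, 0.924, -0.003], [0.924, 0.382, 0.0], [0.001, -0.002, -1.0]]
ft_force: [-0.3, -0.8, 0.2]
opening: 0.032
gripper_force: 0.0
```

Request:
arm_command(series=[[[0.06, 0.8, 0, -0.155], [0.06, 0.8, 0, -0.155], [0.06, 0.8, 0, -0.155], [0.06, 0.8, 0, -0.155], [0.06, 0.8, 0, -0.155], [0.06, 0.8, 0, -0.155], [0.06, 0.8, 0, -0.155], [0.06, 0.8, 0, -0.155], [0, 0, 0, 0]]])

```text
time_s: 5.78
tool_pos: [0.5324, -0.1245, 0.0734]
ee_rot: [[-0.998, -0.061, 0.001], [-0.061, 0.998, -0.001], [-0.001, -0.001, -1.0]]
ft_force: [0.2, -0.7, 0.5]
opening: 0.032
gripper_force: 0.0
```

Request:
arm_command(series=[[[0, 0.4, 0, 0], [0, 0.3, 0, 0], [0, 0.1, 0, 0], [0, 0, 0, 0]]])

```text
time_s: 6.28
tool_pos: [0.5315, -0.1154, 0.0723]
ee_rot: [[-0.998, -0.062, -0.0], [-0.062, 0.998, 0.0], [0.0, 0.0, -1.0]]
ft_force: [-0.7, -0.3, 0.4]
opening: 0.0321
gripper_force: 0.2
```

Request:
arm_command(series=[[[0, 0.1, 0, 0], [0, 0.1, 0, 0], [0, 0, 0, 0]]])

```text
time_s: 6.65
tool_pos: [0.5315, -0.115, 0.0723]
ee_rot: [[-0.998, -0.061, 0.0], [-0.061, 0.998, -0.001], [0.0, -0.001, -1.0]]
ft_force: [2.0, -6.3, -0.1]
opening: 0.0321
gripper_force: 3.1
```

Request:
arm_command(series=[[[0, -0.5, 0, 0], [0, -0.4, 0, 0], [0, 0, -2, 0], [0, 0, -4, 0], [0, 0, -4, 0], [0, 0, -4, 0], [0, 0, -4, 0]]])

```text
time_s: 7.52
tool_pos: [0.5317, -0.1225, 0.2536]
ee_rot: [[-0.998, -0.062, -0.0], [-0.062, 0.998, 0.0], [0.0, 0.0, -1.0]]
ft_force: [1.5, -0.2, 0.0]
opening: 0.0321
gripper_force: 0.0
```

Request:
arm_command(series=[[[-0.4, 4.6, 0, 0], [-0.4, 4.6, 0, 0], [-0.4, 4.6, 0, 0], [-0.4, 4.6, 0, 0], [-0.4, 4.6, 0, 0], [-0.4, 4.6, 0, 0], [-0.4, 4.6, 0, 0], [-0.4, 4.6, 0, 0], [-0.5, 4.7, 0, 0], [-0.5, 4.7, 0, 0]]], gripper=1)

```text
time_s: 8.78
tool_pos: [0.5449, 0.3425, 0.2521]
ee_rot: [[-0.998, -0.062, -0.001], [-0.062, 0.998, -0.0], [0.001, -0.0, -1.0]]
ft_force: [0.5, -0.6, -0.5]
opening: 0.0855
gripper_force: 0.0
```

Request:
arm_command(series=[[[0, 0, 0, 0.175], [0, 0, 0, 0.175], [0, 0, 0, 0.175], [0, 0, 0, 0.175], [0, 0, 0, 0.175], [0, 0, 0, 0.175], [0, 0, 0, 0.175], [0, 0, 0, 0.175], [0, 0, 0, 0], [0, 0, 0, 0]]])

```text
time_s: 10.02
tool_pos: [0.5451, 0.3411, 0.2522]
ee_rot: [[-0.235, 0.972, -0.0], [0.972, 0.235, -0.0], [-0.0, -0.0, -1.0]]
ft_force: [-0.4, -0.1, 0.1]
opening: 0.0855
gripper_force: 0.0
```

Run:
```python
from h import *
s=read_state(); print(s["time_s"],s["tool_pos"],s["ee_rot"].round(4),s["opening"],s["ft_force"])
im=snap("wrist","w2"); t=snap("top","top2")
cv2.imwrite("pics/top2c.png",cv2.resize(t[220:340,360:520,::-1],None,fx=4,fy=4,interpolation=cv2.INTER_CUBIC))
```

```text
10.025 [0.54508887 0.34113761 0.25217582] [[-2.349e-01  9.720e-01 -3.000e-04]
 [ 9.720e-01  2.349e-01 -1.000e-04]
 [-1.000e-04 -3.000e-04 -1.000e+00]] 0.0855018690062771 [-0.36468008 -0.13124779  0.08059072]
```

View pics/w2.png

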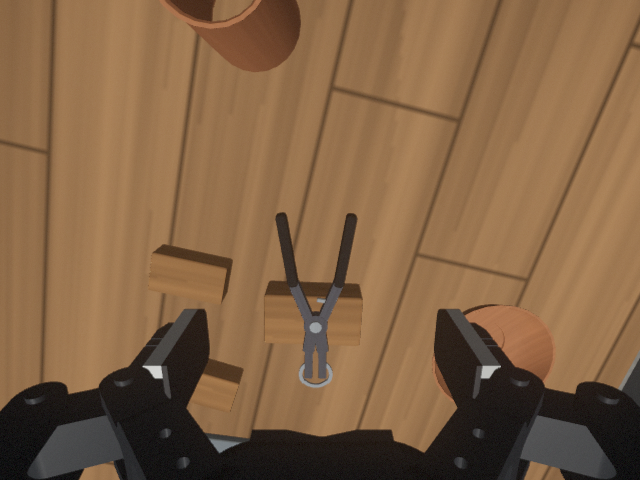

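View pics/top2c.png

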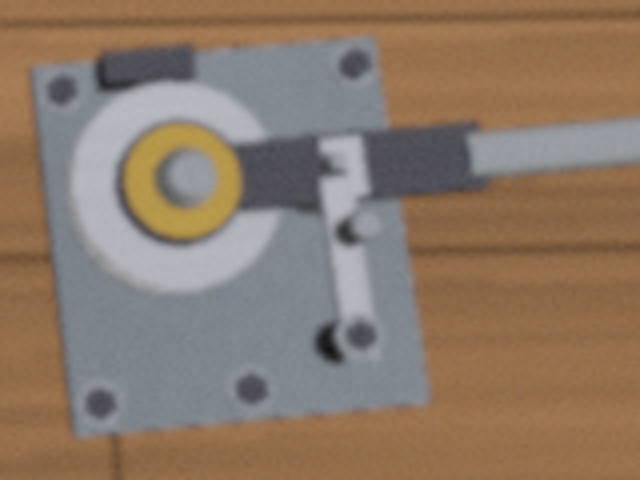

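The first picture shows the pliers: handle ends near (281,216) and (351,216), rivet (316,327), circlip (316,375). The second shows the latch lying shut round the stud.

Run:
```python
from h import *
s=read_state()
im=cv2.imread("pics/w2.png"); g=cv2.cvtColor(im,cv2.COLOR_BGR2HSV)
m=(g[:,:,2]<60).astype(np.uint8); m[300:]=0;m[:200]=0;m[:,:265]=0;m[:,370:]=0
n,l,stt,c=cv2.connectedComponentsWithStats(m)
cs=[]
for i in range(1,n):
    if stt[i,4]>200:
        ys,xs=np.nonzero(l==i); print(stt[i],c[i])
        cs.append([onz("wrist",*c[i],.05,s)])
        for v in (220,240,260,280):
            xx=xs[ys==v]
            if len(xx): print(v,xx.min(),xx.max(),onz("wrist",xx.mean(),v,.05,s).round(4))
a,b=[q[0] for q in cs[:2]]
rv=onz("wrist",315.7,327,.052,s); ci=onz("wrist",315.8,375,.022,s)
print(a,b,"mid",(a+b)/2,"rivet",rv,"circ",ci)
ax=(ci-(a+b)/2)[:2]; print(np.degrees(np.arctan2(ax[1],ax[0])), np.degrees(np.arctan2(*(rv-(a+b)/2)[1::-1])), np.hypot(*ax),np.hypot(*(rv-ci)[:2]), np.hypot(*(a-b)[:2]))
d=ax/np.hypot(*ax); G1=ci[:2]-.133*d; G2=rv[:2]-.062*d; print(G1,G2)
E=s["ee_rot"]
print("shift tool", E.T@(np.r_[(G1+G2)/2,.0263]-s["tool_pos"]))
```

```text
[276 213  26  77 772] [286.74481865 250.26683938]
220 276 286 [0.5122 0.3207 0.05  ]
240 280 290 [0.5196 0.3028 0.05  ]
260 284 293 [0.5269 0.2843 0.05  ]
280 287 297 [0.5344 0.2651 0.05  ]
[326 214  30  86 740] [344.04189189 251.47972973]
220 346 355 [0.5738 0.3355 0.05  ]
240 342 351 [0.5751 0.3161 0.05  ]
260 338 347 [0.5764 0.2962 0.05  ]
280 334 343 [0.5777 0.2755 0.05  ]
[0.52329981 0.29337897 0.05      ] [0.5756717  0.30470302 0.05      ] mid [0.54948575 0.29904099 0.05      ] rivet [0.56784726 0.22226115 0.052     ] circ [0.58537143 0.14635242 0.022     ]
-76.7740757596979 -76.55060443721828 0.15684891585509217 0.07790527220116646 0.053582170333588995
[0.55494218 0.27582466] [0.55366219 0.28261663]
shift tool [-0.06220555 -0.00557161  0.225921  ]
```

Request:
arm_command(series=[[[-2, -0.2, 0, 0], [-2, -0.2, 0, 0], [-2.05, -0.15, 3, 0], [0, 0, 4, 0], [0, 0, 4, 0], [0, 0, 4, 0], [0, 0, 4, 0], [0, 0, 2.7, 0], [0, 0, 1, 0], [0, 0, 0, 0]]])

```text
time_s: 11.38
tool_pos: [0.5542, 0.2799, 0.0254]
ee_rot: [[-0.23, 0.973, -0.0], [0.973, 0.23, -0.001], [-0.0, -0.0, -1.0]]
ft_force: [-0.1, -0.1, 0.3]
opening: 0.0854
gripper_force: 0.0
```

Run:
```python
from h import *
s=read_state(); print(s["time_s"],s["tool_pos"],s["ft_force"])
snap("wrist","w3")
```

```text
11.375 [0.55420602 0.27990106 0.02536717] [-0.06453893 -0.14969618  0.32962033]
```

View pics/w3.png

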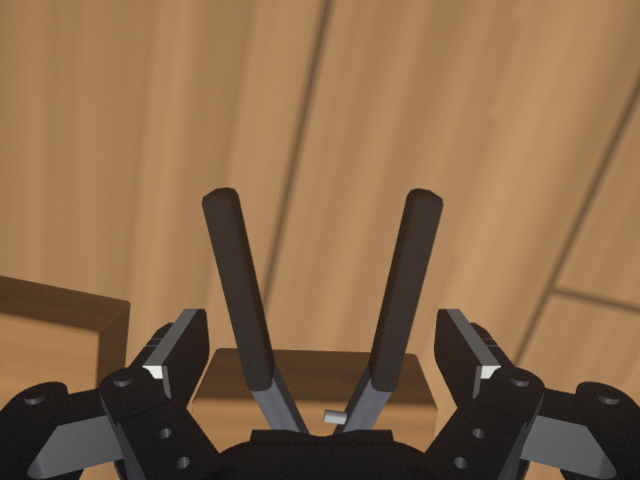

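Both pads stand outside the handles, centred on them (pads at columns 207 and 437, handles' outsides near 225 and 420). I'll check how far along the handles the pads are.

Run:
```python
from h import *
s=read_state();E=s["ee_rot"]
for x in (-.017,-.011,0,.011,.04,.056): print(x,[np.round(proj("wrist",s["tool_pos"]+E@np.array([x,sg*.026,-.0266]),s)) for sg in(-1,1)])
for v,u in((193,222),(193,425),(388,261),(388,383)):
    p=E.T@(onz("wrist",u,v,.052,s)-s["tool_pos"]); print(u,v,p.round(4))
```

```text
-0.017 [array([248., 394.]), array([395., 394.])]
-0.011 [array([247., 379.]), array([396., 379.])]
0 [array([245., 352.]), array([398., 352.])]
0.011 [array([243., 323.]), array([400., 323.])]
0.04 [array([238., 240.]), array([405., 240.])]
0.056 [array([234., 189.]), array([409., 189.])]
222 193 [ 0.0546 -0.0299 -0.026 ]
425 193 [ 0.0546  0.0312 -0.0259]
261 388 [-0.0151 -0.0214 -0.026 ]
383 388 [-0.0151  0.0218 -0.0259]
```

Request:
arm_command(series=[[[0, 0, 0, 0], [0, 0, 0, 0], [0, 0, 0, 0], [0, 0, 0, 0], [0, 0, 0, 0], [0, 0, 0, 0]]], gripper=-1)

```text
time_s: 12.18
tool_pos: [0.5541, 0.2815, 0.0265]
ee_rot: [[-0.231, 0.973, 0.001], [0.973, 0.231, 0.001], [0.001, 0.001, -1.0]]
ft_force: [-2.4, 0.4, 9.7]
opening: 0.0368
gripper_force: 59.4
```

Request:
arm_command(series=[[[0, 0, -0.5, 0], [0, 0, -1.5, 0], [0, 0, -2.5, 0], [0, 0, -2.5, 0], [0, 0, -2, 0], [0, 0, -1, 0], [0, 0, 0, 0], [0, 0, 0, 0]]])

```text
time_s: 13.18
tool_pos: [0.5535, 0.2808, 0.1247]
ee_rot: [[-0.231, 0.973, -0.001], [0.973, 0.231, -0.001], [-0.0, -0.001, -1.0]]
ft_force: [0.2, 0.3, -2.0]
opening: 0.0367
gripper_force: 60.1
```

Run:
```python
from h import *
s=read_state(); print(s["time_s"],s["tool_pos"],s["ft_force"],s["torque"],s["opening"])
w=snap("wrist","w4")[:,:,::-1]; t=snap("side","side4")[:,:,::-1]
cv2.imwrite("pics/c4.png",np.hstack([cv2.resize(w,(520,390)),cv2.resize(t[190:340,260:365],(273,390),interpolation=cv2.INTER_CUBIC)]))
```

```text
13.175 [0.55351665 0.28080305 0.12466476] [ 0.17231024  0.25148299 -2.03348302] [ 0.15400423 -0.01166265 -0.03432654] 0.03674610138451189
```

View pics/c4.png

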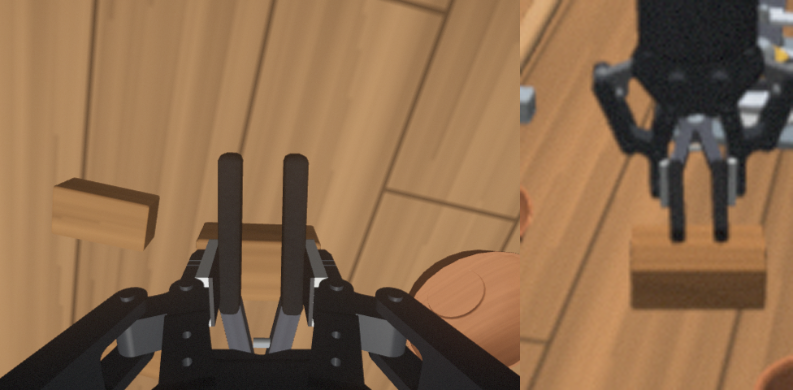

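The pliers are lifted with the handles parallel, held midway between the pads, and the opening is 36.7 mm.

Request:
arm_command(series=[[[-1, -0.26, 0, 0], [-2.2, -0.57, 0, 0], [-3, -0.77, 0, 0], [-3, -0.77, 0, 0], [-3, -0.77, 0, 0], [-2.9, -0.76, 0, 0], [-2.2, -0.57, 0, 0], [-1.1, -0.29, 0, 0], [0, 0, 0, 0.075], [0, 0, 0, 0.075]]])

```text
time_s: 14.52
tool_pos: [0.55, 0.0903, 0.1254]
ee_rot: [[-0.08, 0.997, 0.0], [0.997, 0.08, 0.0], [0.0, 0.0, -1.0]]
ft_force: [-0.3, -0.3, -2.1]
opening: 0.0369
gripper_force: 60.2
```

Request:
arm_command(series=[[[0, 0, 0, 0], [0, 0, 0, 0]]])

```text
time_s: 14.78
tool_pos: [0.55, 0.0909, 0.1253]
ee_rot: [[-0.085, 0.996, -0.0], [0.996, 0.085, -0.0], [-0.0, -0.0, -1.0]]
ft_force: [-0.2, -0.7, -2.2]
opening: 0.0365
gripper_force: 60.2
```

Run:
```python
from h import *
s=read_state(); print(s["time_s"],s["tool_pos"],s["ft_force"],s["torque"],s["opening"])
E=s["ee_rot"]
t=snap("top","top5")[:,:,::-1]; d=snap("side","side5")[:,:,::-1]
a=cv2.resize(t[220:320,340:440],(400,400),interpolation=cv2.INTER_CUBIC)
b=cv2.resize(d[150:250,300:400],(400,400),interpolation=cv2.INTER_CUBIC)
cv2.imwrite("pics/c5.png",np.hstack([a,b]))
X=s["tool_pos"]+E@np.array([-.133,0,.0053]); print(X)
for n in("top","side"): print(n,proj(n,X),proj(n,[.5608,-.0418,.07]))
```

```text
14.775 [0.55001027 0.09087841 0.12527705] [-0.20560641 -0.74678763 -2.24251113] [ 0.12888031  0.03542472 -0.01030722] 0.03650580720551363
[ 0.56127392 -0.041644    0.11998243]
top (np.float64(411.9846835476243), np.float64(258.6608403887156)) (np.float64(406.81318345139954), np.float64(263.0956201736767))
side (np.float64(350.83306375736163), np.float64(187.74727616721543)) (np.float64(350.45218797192314), np.float64(207.10892480605793))
```

View pics/c5.png

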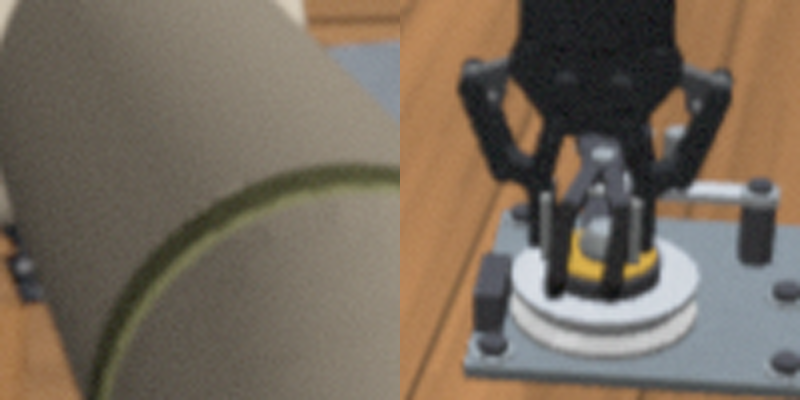

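The side crop shows the rivet at about (350.5,188.5) and the handle ends at about (338,224) and (353,224). The arm hides the ring from the top camera. I'll compare these with the predictions for level pliers.

Run:
```python
from h import *
s=read_state();E=s["ee_rot"]
P=lambda x,y,z:np.round(proj("side",s["tool_pos"]+E@np.array([x,y,z])),1)
print("rivet lvl",P(-.062,0,-.0187-.008)); 
for a in (-4,-2,2,4):
    r=np.radians(a); c,q=np.cos(r),np.sin(r)  # a>0: nose down (+tool z)
    f=lambda x,y,z:P(x*c+z*q,y,-.0187-x*q+z*c)
    print(a,"rivet",f(-.062,0,-.008),"end",f(.056,.015,.0))
print("end lvl",P(.056,.015,-.0187),P(.056,-.015,-.0187))
# wrist: handle outer edges by row, now
im=read_camera("wrist"); g=cv2.cvtColor(im,cv2.COLOR_RGB2GRAY)
for v in range(180,340,10):
    x=np.nonzero(g[v,230:420]<75)[0]+230
    if len(x): 
        seg=np.split(x,np.nonzero(np.diff(x)>3)[0]+1); print(v,[(q[0],q[-1]) for q in seg if len(q)>4])
cv2.imwrite("pics/w5.png",im[:,:,::-1])
for x in (.056,.04,.02,.011): print(x,[np.round(proj("wrist",s["tool_pos"]+E@np.array([x,y,-.0257]),s)) for y in(-.02,-.01,.01,.02)])
```

```text
rivet lvl [348.9 189.3]
-4 rivet [348.9 187.6] end [336.5 221.9]
-2 rivet [348.9 188.5] end [336.5 221.1]
2 rivet [348.9 190.2] end [336.5 219.4]
4 rivet [348.8 191. ] end [336.6 218.5]
end lvl [336.5 220.2] [352.  221.1]
190 [(np.int64(245), np.int64(256)), (np.int64(273), np.int64(296)), (np.int64(354), np.int64(371))]
200 [(np.int64(251), np.int64(255)), (np.int64(268), np.int64(298)), (np.int64(349), np.int64(379))]
210 [(np.int64(268), np.int64(298)), (np.int64(349), np.int64(379))]
220 [(np.int64(248), np.int64(252)), (np.int64(268), np.int64(298)), (np.int64(348), np.int64(378))]
230 [(np.int64(247), np.int64(251)), (np.int64(268), np.int64(298)), (np.int64(348), np.int64(378))]
240 [(np.int64(268), np.int64(297)), (np.int64(348), np.int64(377))]
250 [(np.int64(268), np.int64(297)), (np.int64(348), np.int64(377))]
260 [(np.int64(268), np.int64(297)), (np.int64(348), np.int64(377))]
270 [(np.int64(269), np.int64(297)), (np.int64(347), np.int64(376))]
280 [(np.int64(269), np.int64(297)), (np.int64(347), np.int64(376))]
290 [(np.int64(269), np.int64(297)), (np.int64(347), np.int64(375))]
300 [(np.int64(268), np.int64(297)), (np.int64(347), np.int64(376))]
310 [(np.int64(239), np.int64(251)), (np.int64(265), np.int64(296)), (np.int64(347), np.int64(378)), (np.int64(392), np.int64(403))]
320 [(np.int64(230), np.int64(240)), (np.int64(262), np.int64(381)), (np.int64(396), np.int64(414))]
330 [(np.int64(230), np.int64(244)), (np.int64(259), np.int64(296)), (np.int64(346), np.int64(384)), (np.int64(400), np.int64(414))]
0.056 [array([255., 188.]), array([288., 188.]), array([355., 188.]), array([388., 188.])]
0.04 [array([258., 239.]), array([290., 239.]), array([354., 239.]), array([385., 239.])]
0.02 [array([261., 297.]), array([291., 297.]), array([352., 297.]), array([383., 297.])]
0.011 [array([262., 322.]), array([292., 322.]), array([351., 322.]), array([381., 322.])]
```

Run:
```python
from h import *
s=read_state();E=s["ee_rot"]
for f in("side1","side5"):
    im=cv2.imread(f"pics/{f}.png"); hsv=cv2.cvtColor(im,cv2.COLOR_BGR2HSV)
    m=cv2.inRange(hsv,(20,120,110),(32,255,255)); m[:200]=0;m[235:]=0;m[:,:320]=0;m[:,390:]=0
    ys,xs=np.nonzero(m); print(f,xs.min(),xs.max(),ys.min(),ys.max())
    # rivet/pin bright blobs profile
im=cv2.cvtColor(cv2.imread("pics/side5.png"),6)
print("pred washer centre",proj("side",[.5608,-.0418,.053]),"edges",proj("side",[.5308,-.0418,.053]),proj("side",[.5908,-.0418,.053]))
print(im[184:194,343:360])
i1=cv2.cvtColor(cv2.imread("pics/side1.png"),6); print("pin side1",proj("side",[.5608,-.0418,.07])); print(i1[200:216:2,338:364])
```

```text
side1 339 363 209 219
side5 342 363 208 219
pred washer centre (np.float64(350.2547454927246), np.float64(213.49769574356003)) edges (np.float64(363.02656872568446), np.float64(214.73611726512257)) (np.float64(337.59771622866157), np.float64(212.27040523430745))
[[ 86  63  71  77  75  80  80  71  62  59  55  40  35  29  38  36  30]
 [106  67  81  88  90  88  89  92  89  81  77  62  42  35  40  37  32]
 [123  80  81  88  91  94 108 118 112 103  95  81  48  37  34  39  33]
 [129  91  79  84  92 126 150 157 154 149 124  98  58  35  33  27  33]
 [134 102  81  84  96 148 167 173 175 171 133  99  62  41  35  28  29]
 [135 124  95  87  92 125 142 149 153 144 112  92  67  39  28  26  29]
 [136 130  98  87  89  94 101 113 112 104  95  86  73  42  26  30  25]
 [139 128 100  88  90  89  86  85  86  88  87  83  70  53  32  26  33]
 [135 122 100  90  92  90  74  66  76  89  93  85  72  74  50  36  26]
 [130 110  94  92  89  80  57  54  84  90  89  90  87 126  80  38  29]]
pin side1 (np.float64(350.45218797192314), np.float64(207.10892480605793))
[[137 136 132 135 130 132 137 132 108  93  88  86  89  86  88  84  88  85
   88  87  90  88  87 106 119 124]
 [138 137 134 133 134 137 134 119  98  87  87  88  87  86  86  87  88  85
   86  86  87  87  83 119 124 121]
 [150 149 148 146 146 148 143 117  91  95 112 119 128 130 131 122 109  94
   88  88  86  87  88 110 131 134]
 [148 149 149 151 151 152 149 114 109 138 162 172 170 172 176 171 170 151
  117  96  92  89  80 103 136 148]
 [165 175 180 179 179 174 166 140 127 128 142 153 159 160 159 153 142 133
  128 132 145 136 149 160 159 158]
 [184 169 171 172 172 170 147 119 113 117 121 124 129 129 130 123 116 115
  115 116 147 169 175 175 171 183]
 [140 163 171 173 171 169 153 111 101 107 111 117 116 121 119 112 104 101
   96 112 152 168 173 173 171 162]
 [108 143 165 170 173 171 173 152 130 105  93  92  92  91  89  85  89 102
  120 159 170 174 174 170 169 152]]
```

Request:
arm_command(series=[[[0, 0.08, 0, 0], [0, 0, 1, 0], [0, 0, 1, 0], [0, 0, 1, 0], [0, 0, 1, 0], [0, 0, 0.7, 0], [0, 0, 0.3, 0], [0, 0, 0, 0], [0, 0, 0, 0]]])

```text
time_s: 16.05
tool_pos: [0.5511, 0.091, 0.0756]
ee_rot: [[-0.083, 0.997, 0.001], [0.997, 0.083, 0.0], [0.0, 0.001, -1.0]]
ft_force: [-0.7, -0.1, -2.5]
opening: 0.0368
gripper_force: 60.1
```

Request:
arm_command(series=[[[0, 0, 0.2, 0], [0, 0, 0.2, 0], [0, 0, 0.1, 0], [0, 0, 0, 0], [0, 0, 0, 0]]])

```text
time_s: 16.68
tool_pos: [0.5509, 0.091, 0.0703]
ee_rot: [[-0.083, 0.997, 0.0], [0.997, 0.083, -0.0], [-0.0, 0.0, -1.0]]
ft_force: [0.4, 0.8, -2.0]
opening: 0.0368
gripper_force: 60.1
```

Request:
arm_command(series=[[[0, 0, 0.1, 0], [0, 0, 0.1, 0], [0, 0, 0, 0]]])

```text
time_s: 17.05
tool_pos: [0.5508, 0.091, 0.0682]
ee_rot: [[-0.083, 0.997, -0.0], [0.997, 0.083, -0.0], [-0.0, -0.0, -1.0]]
ft_force: [0.3, -0.2, -1.2]
opening: 0.0368
gripper_force: 60.1
```

Request:
arm_command(series=[[[0, 0, 0.1, 0], [0, 0, 0.1, 0], [0, 0, 0, 0]]])

```text
time_s: 17.42
tool_pos: [0.5508, 0.091, 0.0662]
ee_rot: [[-0.083, 0.997, -0.0], [0.997, 0.083, -0.0], [-0.0, -0.0, -1.0]]
ft_force: [0.3, 0.4, -1.8]
opening: 0.037
gripper_force: 60.1
```

Request:
arm_command(series=[[[0, 0, 0.1, 0], [0, 0, 0.1, 0], [0, 0, 0, 0]]])

```text
time_s: 17.8
tool_pos: [0.5509, 0.091, 0.0642]
ee_rot: [[-0.083, 0.997, -0.0], [0.997, 0.083, -0.0], [-0.0, -0.0, -1.0]]
ft_force: [-0.7, -0.5, -2.6]
opening: 0.0369
gripper_force: 60.1
```

Request:
arm_command(series=[[[0, 0, 0.1, 0], [0, 0, 0.1, 0], [0, 0, 0, 0]]])

```text
time_s: 18.18
tool_pos: [0.551, 0.091, 0.0622]
ee_rot: [[-0.083, 0.997, 0.0], [0.997, 0.083, -0.0], [-0.0, 0.0, -1.0]]
ft_force: [0.6, 0.6, -2.0]
opening: 0.0369
gripper_force: 60.2
```

Run:
```python
from h import *
s=read_state(); print(s["time_s"],s["tool_pos"],s["ft_force"],s["torque"])
E=s["ee_rot"]
t=snap("side","side6")[:,:,::-1]
cv2.imwrite("pics/s6.png",cv2.resize(t[170:245,310:395],None,fx=7,fy=7,interpolation=cv2.INTER_CUBIC))
g=cv2.cvtColor(np.ascontiguousarray(t),6)
P=lambda *a:np.round(proj("side",s["tool_pos"]+E@np.array(a)),1)
print("rivet",P(-.062,0,-.0267),"ring",P(-.133,0,.0053)); b=np.array(P(-.062,0,-.0267)).astype(int); print(b); print(g[b[1]-7:b[1]+6,b[0]-6:b[0]+9])
```

```text
18.175 [0.55095764 0.09099141 0.06224238] [ 0.56792852  0.5827174  -2.01493348] [0.11435762 0.03614702 0.00863978]
rivet [347.8 215.2] ring [349.8 212. ]
[347 215]
[[ 36  30  30  35  29  26  33  33  36  35  31  28  31  30  35]
 [ 37  32  31  37  35  34  31  37  28  33  34  33  31  37  39]
 [ 38  29  32  37  34  34  27  31  37  33  30  32  31  38  47]
 [ 61  57  47  47  48  52  48  48  54  45  34  35  32  34  34]
 [138 138 104  71  74  81  95 106 114 102  84  60  41  32  33]
 [174 170 125  86  87 103 141 158 160 156 145 107  65  37  37]
 [172 173 156 110  88 101 150 171 175 173 171 128  78  47  38]
 [170 175 169 117  89  91 120 141 150 148 139 110  75  48  37]
 [151 168 165 112  93  90  94 105 111 106  96  88  79  49  35]
 [116 136 144 105  91  89  85  82  87  89  90  90  86  53  28]
 [ 86 104 110  98  92  92  92  69  68  87  92  91  88  56  35]
 [ 68  79  90  92  92  91  83  54  55  86  90  96  89  70  46]
 [ 58  72  87  95  93  87  65  49  55  87  92  91  91  89  60]]
```

Request:
arm_command(series=[[[0, 0, 0.1, 0], [0, 0, 0, 0], [0, 0, 0, 0]]])

```text
time_s: 18.6
tool_pos: [0.551, 0.091, 0.0614]
ee_rot: [[-0.083, 0.997, 0.0], [0.997, 0.083, 0.0], [0.0, 0.0, -1.0]]
ft_force: [-0.4, -0.1, -0.8]
opening: 0.0369
gripper_force: 60.1
```

Request:
arm_command(series=[[[0, 0, 0.05, 0], [0, 0, 0, 0], [0, 0, 0, 0]]])

```text
time_s: 18.98
tool_pos: [0.5511, 0.0911, 0.0608]
ee_rot: [[-0.083, 0.997, 0.0], [0.997, 0.083, 0.0], [0.0, 0.0, -1.0]]
ft_force: [1.4, 2.0, -2.6]
opening: 0.0369
gripper_force: 60.0
```

Request:
arm_command(series=[[[0, 0, 0.05, 0], [0, 0, 0, 0], [0, 0, 0, 0]]])

```text
time_s: 19.35
tool_pos: [0.5511, 0.0911, 0.0603]
ee_rot: [[-0.083, 0.997, 0.0], [0.997, 0.083, 0.0], [0.0, 0.0, -1.0]]
ft_force: [1.9, 0.8, -2.4]
opening: 0.0367
gripper_force: 59.9
```

Run:
```python
from h import *
r=[]
for i in range(6):
    read_camera("top"); s=read_state(); r.append(np.r_[s["ft_force"],s["torque"]])
print(np.mean(r,0).round(3),np.std(r,0).round(3))
```

```text
[ 2.24   1.568 -1.794  0.491 -0.402  0.266] [0.396 0.506 0.478 0.038 0.05  0.029]
```

View pics/s6.png

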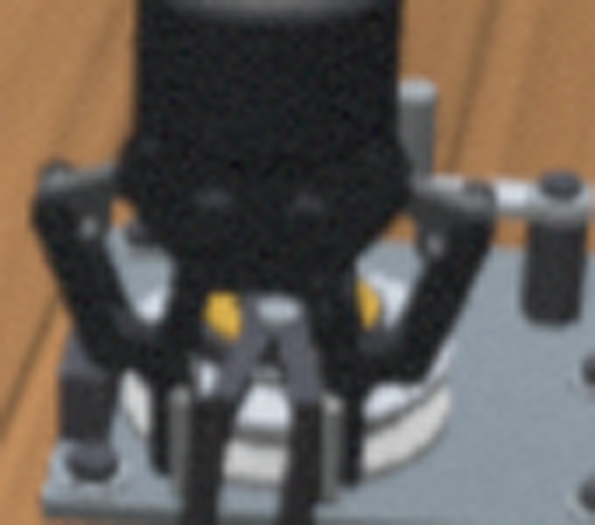

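The picture shows the pliers straddling the pin, with the washer on both sides. The force and moment fit a sideways touch of the ring on the pin, so I shift by +x +y.

Request:
arm_command(series=[[[0.04, 0.05, 0, 0], [0, 0, 0, 0], [0, 0, 0, 0]]])

```text
time_s: 20.02
tool_pos: [0.5512, 0.0913, 0.0603]
ee_rot: [[-0.083, 0.997, -0.0], [0.997, 0.083, -0.0], [-0.0, -0.0, -1.0]]
ft_force: [0.0, 0.6, -2.0]
opening: 0.0369
gripper_force: 60.0
```

Request:
arm_command(series=[[[0.04, 0.05, 0, 0], [0, 0, 0, 0], [0, 0, 0, 0]]])

```text
time_s: 20.4
tool_pos: [0.5516, 0.0917, 0.0602]
ee_rot: [[-0.083, 0.997, -0.0], [0.997, 0.083, -0.0], [-0.0, -0.0, -1.0]]
ft_force: [-0.0, 0.2, -1.6]
opening: 0.0369
gripper_force: 60.2
```

```bash
cat >> h.py <<'E'
def ft():
    r=[]
    for i in range(6):
        read_camera("top"); s=read_state(); r.append(np.r_[s["ft_force"],s["torque"]])
    print(s["time_s"],s["tool_pos"].round(4),np.mean(r,0).round(3))
E
python3 -c "
from h import *
ft()"
```

```text
20.7 [0.5518 0.0918 0.0603] [ 0.088  0.196 -1.747  0.119 -0.018 -0.   ]
```

Request:
arm_command(series=[[[0, 0, 0.05, 0], [0, 0, 0, 0], [0, 0, 0.05, 0], [0, 0, 0, 0]]])

```text
time_s: 21.2
tool_pos: [0.5518, 0.0919, 0.0593]
ee_rot: [[-0.083, 0.997, -0.0], [0.997, 0.083, -0.0], [-0.0, -0.0, -1.0]]
ft_force: [0.9, 0.3, -1.7]
opening: 0.0369
gripper_force: 60.2
```

```bash
python3 -c "
from h import *
ft()"
```

```text
21.5 [0.5519 0.0918 0.0593] [-0.009 -0.185 -1.879  0.107  0.015  0.012]
```

Request:
arm_command(series=[[[0, 0, 0.05, 0], [0, 0, 0, 0], [0, 0, 0, 0]]])

```text
time_s: 21.88
tool_pos: [0.5518, 0.0919, 0.0588]
ee_rot: [[-0.083, 0.997, -0.0], [0.997, 0.083, -0.0], [-0.0, -0.0, -1.0]]
ft_force: [-0.1, 0.1, -2.5]
opening: 0.0372
gripper_force: 60.2
```

```bash
python3 -c "
from h import *
ft()"
```

```text
22.175 [0.5519 0.0919 0.0588] [ 0.106 -0.09  -1.964  0.116  0.     0.008]
```

Request:
arm_command(series=[[[0, 0, 0.05, 0], [0, 0, 0, 0], [0, 0, 0, 0]]])

```text
time_s: 22.55
tool_pos: [0.5518, 0.0919, 0.0583]
ee_rot: [[-0.083, 0.997, 0.0], [0.997, 0.083, -0.0], [-0.0, 0.0, -1.0]]
ft_force: [0.8, -0.3, -2.4]
opening: 0.0368
gripper_force: 60.2
```

Request:
arm_command(series=[[[0, 0, 0.05, 0], [0, 0, 0, 0], [0, 0, 0, 0]]])

```text
time_s: 22.92
tool_pos: [0.5518, 0.0919, 0.0578]
ee_rot: [[-0.083, 0.997, -0.0], [0.997, 0.083, -0.0], [-0.0, -0.0, -1.0]]
ft_force: [-0.1, -0.4, -2.6]
opening: 0.0367
gripper_force: 60.2
```

```bash
python3 -c "
from h import *
ft()"
```

```text
23.225 [0.5519 0.0918 0.0578] [-0.    -0.125 -1.668  0.138  0.01  -0.017]
```

Request:
arm_command(series=[[[0, 0, 0.05, 0], [0, 0, 0, 0], [0, 0, 0, 0]]])

```text
time_s: 23.6
tool_pos: [0.5519, 0.0918, 0.0573]
ee_rot: [[-0.083, 0.997, 0.0], [0.997, 0.083, -0.0], [-0.0, 0.0, -1.0]]
ft_force: [0.2, -0.5, -2.1]
opening: 0.0367
gripper_force: 60.2
```

```bash
python3 -c "
from h import *
ft()"
```

```text
23.9 [0.5518 0.0919 0.0573] [-6.500e-02 -1.840e-01 -1.822e+00  1.310e-01  1.400e-02 -1.000e-03]
```

Request:
arm_command(series=[[[0, 0, 0.05, 0], [0, 0, 0.05, 0], [0, 0, 0.05, 0], [0, 0, 0, 0]]])

```text
time_s: 24.4
tool_pos: [0.5518, 0.0919, 0.0557]
ee_rot: [[-0.083, 0.997, -0.0], [0.997, 0.083, -0.0], [-0.0, -0.0, -1.0]]
ft_force: [-0.4, -0.4, -2.3]
opening: 0.0365
gripper_force: 60.2
```

Request:
arm_command(series=[[[0, 0, 0.05, 0], [0, 0, 0.05, 0], [0, 0, 0.05, 0], [0, 0, 0, 0]]])

```text
time_s: 24.9
tool_pos: [0.5518, 0.0919, 0.0542]
ee_rot: [[-0.083, 0.997, -0.0], [0.997, 0.083, -0.0], [-0.0, -0.0, -1.0]]
ft_force: [-0.7, -0.4, -1.8]
opening: 0.0367
gripper_force: 60.2
```

```bash
python3 -c "
from h import *
ft()"
```

```text
25.2 [0.5519 0.0919 0.0543] [-1.980e-01 -2.030e-01 -1.891e+00  1.450e-01  1.000e-03  9.000e-03]
```

No washer contact even 5 mm below the level height, so the nose is tilted up by more than 2°. The pads swung forward as they closed and pushed the handles down on the rest. I'll take the pliers back to the rest and regrip in steps, lifting as the pads swing.

Request:
arm_command(series=[[[0, 0, -0.5, 0], [0, 0, -1, 0], [0, 0, -2, 0], [0, 0, -2, 0], [0, 0, -1.3, 0], [0, 0, -0.3, 0], [0, 0, 0, -0.075], [0, 0, 0, -0.075]]])

```text
time_s: 26.2
tool_pos: [0.5515, 0.0919, 0.1249]
ee_rot: [[-0.233, 0.972, -0.001], [0.972, 0.233, -0.0], [-0.0, -0.001, -1.0]]
ft_force: [-0.3, -0.2, -2.0]
opening: 0.0372
gripper_force: 60.2
```

Request:
arm_command(series=[[[1.1, 0.28, 0, 0], [2.2, 0.55, 0, 0], [3, 0.75, 0, 0], [3, 0.75, 0, 0], [3, 0.75, 0, 0], [2.9, 0.7, 0, 0], [2.1, 0.5, 0, 0], [1.07, 0.29, 0, 0], [0, 0, 0, 0], [0, 0, 0, 0]]])

```text
time_s: 27.45
tool_pos: [0.554, 0.2797, 0.1253]
ee_rot: [[-0.229, 0.973, -0.0], [0.973, 0.229, -0.001], [-0.001, -0.0, -1.0]]
ft_force: [0.7, -0.3, -0.9]
opening: 0.0367
gripper_force: 60.2
```

Request:
arm_command(series=[[[0.1, 0, 1, 0], [0, 0, 2.5, 0], [0, 0, 2.5, 0], [0, 0, 2, 0], [0, 0, 1, 0], [0, 0, 0.5, 0], [0, 0, 0, 0]]])

```text
time_s: 28.32
tool_pos: [0.5538, 0.2821, 0.0304]
ee_rot: [[-0.231, 0.973, 0.0], [0.973, 0.231, 0.0], [0.0, 0.0, -1.0]]
ft_force: [-0.1, 0.0, -1.6]
opening: 0.037
gripper_force: 60.2
```

Request:
arm_command(series=[[[0, 0, 0.1, 0], [0, 0, 0.1, 0], [0, 0, 0, 0]]])

```text
time_s: 28.7
tool_pos: [0.5537, 0.2822, 0.0285]
ee_rot: [[-0.231, 0.973, 0.0], [0.973, 0.231, 0.0], [0.0, 0.0, -1.0]]
ft_force: [0.5, -0.7, -1.2]
opening: 0.0366
gripper_force: 60.2
```

Request:
arm_command(series=[[[0, 0, 0.1, 0], [0, 0, 0.1, 0], [0, 0, 0, 0]]])

```text
time_s: 29.08
tool_pos: [0.5538, 0.2822, 0.0267]
ee_rot: [[-0.231, 0.973, 0.0], [0.973, 0.231, 0.0], [0.0, 0.0, -1.0]]
ft_force: [-1.3, 0.2, 5.1]
opening: 0.0365
gripper_force: 60.5
```

Request:
arm_command(series=[[[0, 0, 0.1, 0], [0, 0, 0, 0]]])

```text
time_s: 29.32
tool_pos: [0.5538, 0.2823, 0.0263]
ee_rot: [[-0.231, 0.973, 0.001], [0.973, 0.231, 0.0], [0.0, 0.001, -1.0]]
ft_force: [-2.6, -0.9, 12.3]
opening: 0.0366
gripper_force: 60.9
```

Request:
arm_command(series=[[[0, 0, 0, 0], [0, 0, 0, 0], [0, 0, 0, 0], [0, 0, 0, 0]]], gripper=0.8)

```text
time_s: 29.82
tool_pos: [0.5535, 0.2821, 0.0251]
ee_rot: [[-0.231, 0.973, -0.0], [0.973, 0.231, -0.0], [-0.0, -0.0, -1.0]]
ft_force: [0.2, 0.0, 0.2]
opening: 0.0764
gripper_force: 0.0
```

Run:
```python
from h import *
s=read_state();E=s["ee_rot"];print(s["tool_pos"])
im=read_camera("wrist"); cv2.imwrite("pics/w7.png",im[:,:,::-1]); g=cv2.cvtColor(im,cv2.COLOR_RGB2GRAY)
for v in list(range(176,210,3))+[240,280,300]:
    x=np.nonzero(g[v,190:450]<70)[0]+190
    if len(x):
        seg=np.split(x,np.nonzero(np.diff(x)>3)[0]+1); print(v,[(int(q[0]),int(q[-1])) for q in seg if len(q)>4])
```

```text
[0.55347136 0.28213652 0.02510499]
191 []
194 [(214, 235), (413, 428)]
197 [(209, 237), (411, 434)]
200 [(205, 238), (409, 439)]
203 [(204, 239), (408, 443)]
206 [(203, 239), (408, 443)]
209 [(203, 240), (407, 444)]
240 [(211, 247), (399, 436)]
280 [(221, 255), (390, 425)]
300 [(225, 260), (385, 420)]
```

Request:
arm_command(series=[[[0, 0, 0.15, 0], [0, 0, 0, 0], [0, 0, 0, 0]]], gripper=0.4)

```text
time_s: 30.25
tool_pos: [0.5537, 0.2823, 0.0238]
ee_rot: [[-0.231, 0.973, 0.0], [0.973, 0.231, 0.0], [0.0, 0.0, -1.0]]
ft_force: [0.1, 0.8, 0.6]
opening: 0.0601
gripper_force: 4.7
```

Request:
arm_command(series=[[[0, 0, -0.1, 0], [0, 0, -0.02, 0]]], gripper=0.23)

```text
time_s: 30.5
tool_pos: [0.5537, 0.2823, 0.0252]
ee_rot: [[-0.231, 0.973, 0.0], [0.973, 0.231, 0.0], [0.0, 0.0, -1.0]]
ft_force: [-0.6, 0.8, 1.8]
opening: 0.0525
gripper_force: 6.5
```

Request:
arm_command(series=[[[0, 0, -0.1, 0], [0, 0, 0, 0]]], gripper=0.08)

```text
time_s: 30.75
tool_pos: [0.5537, 0.2823, 0.0261]
ee_rot: [[-0.231, 0.973, 0.0], [0.973, 0.231, 0.0], [0.0, 0.0, -1.0]]
ft_force: [-0.6, 1.3, 2.6]
opening: 0.0461
gripper_force: 7.9
```

Request:
arm_command(series=[[[0, 0, -0.15, 0], [0, 0, 0, 0]]], gripper=-0.02)

```text
time_s: 31.0
tool_pos: [0.5537, 0.282, 0.0275]
ee_rot: [[-0.231, 0.973, 0.0], [0.973, 0.231, -0.0], [-0.0, 0.0, -1.0]]
ft_force: [1.3, 1.4, 0.8]
opening: 0.0416
gripper_force: 8.7
```

```bash
python3 -c "
from h import *
ft()"
```

```text
31.3 [0.5537 0.282  0.0274] [ 0.     1.094  0.552  0.246 -0.052  0.042]
```

Request:
arm_command(series=[[[0, 0, -0.06, 0], [0, 0, 0, 0]]], gripper=-0.07)

```text
time_s: 31.55
tool_pos: [0.5536, 0.282, 0.028]
ee_rot: [[-0.231, 0.973, -0.0], [0.973, 0.231, -0.0], [-0.0, -0.0, -1.0]]
ft_force: [0.8, 0.2, -0.1]
opening: 0.0398
gripper_force: 10.1
```

```bash
python3 -c "
from h import *
ft(); s=read_state(); print(s['opening'],s['gripper_force'])"
```

```text
31.85 [0.5536 0.282  0.0281] [-0.065  0.479 -0.454  0.139  0.025  0.027]
0.03977733890036536 10.091011673212051
```

Request:
arm_command(series=[[[0, 0, -0.04, 0], [0, 0, 0, 0], [0, 0, 0, 0]]], gripper=-1)

```text
time_s: 32.22
tool_pos: [0.5535, 0.2821, 0.0284]
ee_rot: [[-0.231, 0.973, -0.0], [0.973, 0.231, -0.0], [-0.0, -0.0, -1.0]]
ft_force: [-0.2, 0.3, -1.0]
opening: 0.037
gripper_force: 61.0
```

```bash
python3 -c "
from h import *
ft(); s=read_state(); print(s['opening'],s['gripper_force'])"
```

```text
32.525 [0.5536 0.282  0.0285] [-0.562  0.162 -0.762  0.095  0.117 -0.025]
0.03706747253838268 60.983766317367554
```

Request:
arm_command(series=[[[0, 0, -0.5, 0], [0, 0, -1.5, 0], [0, 0, -2.5, 0], [0, 0, -2.5, 0], [0, 0, -2, 0], [0, 0, -1, 0], [0, 0, 0, 0]]])

```text
time_s: 33.4
tool_pos: [0.554, 0.2823, 0.1295]
ee_rot: [[-0.231, 0.973, 0.001], [0.973, 0.231, 0.001], [0.0, 0.002, -1.0]]
ft_force: [-0.5, 0.0, -2.6]
opening: 0.0368
gripper_force: 60.9
```

Request:
arm_command(series=[[[-1, -0.25, 0, 0], [-2.2, -0.57, 0, 0], [-3, -0.77, 0, 0], [-3, -0.77, 0, 0], [-3, -0.77, 0, 0], [-2.9, -0.75, 0, 0], [-2.2, -0.55, 0, 0], [-1.1, -0.27, 0, 0], [0, 0, 0, 0.075], [0, 0, 0, 0.075]]])

```text
time_s: 34.65
tool_pos: [0.5501, 0.0915, 0.1283]
ee_rot: [[-0.08, 0.997, -0.001], [0.997, 0.08, -0.0], [-0.0, -0.001, -1.0]]
ft_force: [0.3, -0.2, -1.5]
opening: 0.0367
gripper_force: 61.0
```

Request:
arm_command(series=[[[0, 0, 0, 0], [0, 0, 0, 0]]])

```text
time_s: 34.9
tool_pos: [0.5502, 0.0922, 0.1283]
ee_rot: [[-0.085, 0.996, -0.0], [0.996, 0.085, -0.0], [-0.0, -0.0, -1.0]]
ft_force: [0.3, -0.2, -1.8]
opening: 0.0367
gripper_force: 60.9
```

Run:
```python
from h import *
s=read_state();E=s["ee_rot"]; print(s["time_s"],s["tool_pos"],s["ft_force"],s["torque"])
im=read_camera("wrist"); cv2.imwrite("pics/w8.png",im[:,:,::-1]); snap("side","side8")
for f in("w5","w8"):
    g=cv2.cvtColor(cv2.imread(f"pics/{f}.png"),6)
    print(f,[int(g[v,282]) for v in range(180,200)],[int(g[v,363]) for v in range(180,200)])
    for v in (200,220,260,290):
        x=np.nonzero(g[v,258:392]<75)[0]+258; q=np.split(x,np.nonzero(np.diff(x)>3)[0]+1); print(v,[(int(a[0]),int(a[-1])) for a in q if len(a)>4])
g=cv2.cvtColor(cv2.imread("pics/side8.png"),6)
b=np.round(proj("side",s["tool_pos"]+E@np.array([-.062,0,-.0187-.008]))-0).astype(int); print("riv pred",proj("side",s["tool_pos"]+E@np.array([-.062,0,-.0267]))); w=g[b[1]-6:b[1]+6,b[0]-4:b[0]+9]; print(b,w)
```

```text
34.9 [0.55024903 0.09218052 0.12834182] [ 0.28319627 -0.17749154 -1.79301316] [0.12409175 0.0464863  0.04714581]
w5 [131, 130, 129, 129, 127, 129, 127, 91, 46, 42, 38, 44, 45, 45, 44, 49, 48, 46, 53, 51] [134, 134, 134, 133, 133, 134, 133, 131, 112, 55, 39, 39, 43, 46, 47, 46, 48, 50, 52, 54]
200 [(268, 298), (349, 379)]
220 [(268, 298), (348, 378)]
260 [(268, 297), (348, 377)]
290 [(269, 297), (347, 375)]
w8 [130, 129, 130, 129, 129, 130, 129, 130, 128, 127, 90, 48, 41, 42, 39, 36, 44, 48, 45, 47] [133, 133, 132, 132, 133, 133, 132, 133, 132, 133, 133, 68, 37, 43, 41, 40, 45, 42, 42, 49]
200 [(266, 296), (349, 378)]
220 [(265, 296), (348, 379)]
260 [(266, 296), (348, 378)]
290 [(267, 296), (347, 376)]Traceback (most recent call last):
  File "<stdin>", line 10, in <module>
TypeError: unsupported operand type(s) for -: 'tuple' and 'int'
```

Request:
arm_command(series=[[[0.03, 0, 1, 0], [0, 0, 1.2, 0], [0, 0, 1.2, 0], [0, 0, 1, 0], [0, 0, 0.6, 0], [0, 0, 0.3, 0], [0, 0, 0, 0], [0, 0, 0, 0]]])

```text
time_s: 36.0
tool_pos: [0.5506, 0.0926, 0.0758]
ee_rot: [[-0.083, 0.997, 0.001], [0.997, 0.083, 0.0], [0.0, 0.001, -1.0]]
ft_force: [0.4, 0.0, -1.9]
opening: 0.037
gripper_force: 60.9
```

Request:
arm_command(series=[[[0, 0, 0.15, 0], [0, 0, 0.15, 0], [0, 0, 0, 0], [0, 0, 0, 0]]])

```text
time_s: 36.5
tool_pos: [0.5504, 0.0926, 0.0725]
ee_rot: [[-0.083, 0.997, 0.0], [0.997, 0.083, -0.0], [-0.0, 0.0, -1.0]]
ft_force: [-0.9, 0.0, -2.1]
opening: 0.0368
gripper_force: 60.9
```

Request:
arm_command(series=[[[0, 0, 0.1, 0], [0, 0, 0.1, 0], [0, 0, 0, 0], [0, 0, 0, 0]]])

```text
time_s: 37.0
tool_pos: [0.5504, 0.0926, 0.0705]
ee_rot: [[-0.083, 0.997, 0.0], [0.997, 0.083, -0.0], [-0.0, 0.0, -1.0]]
ft_force: [0.3, -0.0, -1.1]
opening: 0.0371
gripper_force: 60.9
```

Request:
arm_command(series=[[[0, 0, 0.1, 0], [0, 0, 0.1, 0], [0, 0, 0, 0]]])

```text
time_s: 37.38
tool_pos: [0.5503, 0.0925, 0.0684]
ee_rot: [[-0.083, 0.997, -0.0], [0.997, 0.083, -0.0], [-0.0, -0.0, -1.0]]
ft_force: [0.4, 0.4, -1.8]
opening: 0.0369
gripper_force: 60.9
```

Request:
arm_command(series=[[[0, 0, 0.1, 0], [0, 0, 0.1, 0], [0, 0, 0, 0]]])

```text
time_s: 37.75
tool_pos: [0.5503, 0.0925, 0.0664]
ee_rot: [[-0.083, 0.997, -0.0], [0.997, 0.083, -0.0], [-0.0, -0.0, -1.0]]
ft_force: [-0.4, 0.5, -1.4]
opening: 0.0371
gripper_force: 60.9
```

```bash
python3 -c "
from h import *
ft()"
```

```text
38.05 [0.5504 0.0925 0.0665] [-0.266 -0.196 -1.802  0.131  0.004 -0.007]
```

Request:
arm_command(series=[[[0, 0, 0.1, 0], [0, 0, 0.1, 0], [0, 0, 0, 0]]])

```text
time_s: 38.42
tool_pos: [0.5503, 0.0925, 0.0644]
ee_rot: [[-0.083, 0.997, -0.0], [0.997, 0.083, -0.0], [-0.0, -0.0, -1.0]]
ft_force: [-0.6, 0.7, -1.8]
opening: 0.0366
gripper_force: 60.9
```

Request:
arm_command(series=[[[0, 0, 0.1, 0], [0, 0, 0.05, 0], [0, 0, 0, 0]]])

```text
time_s: 38.8
tool_pos: [0.5504, 0.0926, 0.063]
ee_rot: [[-0.083, 0.997, 0.0], [0.997, 0.083, -0.0], [-0.0, 0.0, -1.0]]
ft_force: [0.6, 0.1, -1.4]
opening: 0.0367
gripper_force: 60.9
```

```bash
python3 -c "
from h import *
ft()"
```

```text
39.1 [0.5504 0.0925 0.063 ] [-0.302  0.002 -1.892  0.125 -0.003  0.023]
```

Request:
arm_command(series=[[[0, 0, 0.05, 0], [0, 0, 0.05, 0], [0, 0, 0, 0]]])

```text
time_s: 39.48
tool_pos: [0.5504, 0.0925, 0.0619]
ee_rot: [[-0.083, 0.997, -0.0], [0.997, 0.083, -0.0], [-0.0, -0.0, -1.0]]
ft_force: [-1.3, -0.1, -1.3]
opening: 0.0368
gripper_force: 60.9
```

Request:
arm_command(series=[[[0, 0, 0.05, 0], [0, 0, 0, 0], [0, 0, 0, 0]]])

```text
time_s: 39.85
tool_pos: [0.5504, 0.0925, 0.0615]
ee_rot: [[-0.083, 0.997, 0.0], [0.997, 0.083, -0.0], [-0.0, 0.0, -1.0]]
ft_force: [-0.2, 0.1, -1.7]
opening: 0.0368
gripper_force: 61.0
```

```bash
python3 -c "
from h import *
ft()"
```

```text
40.15 [0.5504 0.0926 0.0615] [ 0.097  0.219 -1.484  0.109 -0.008  0.007]
```

Request:
arm_command(series=[[[0, 0, 0.05, 0], [0, 0, 0, 0]]])

```text
time_s: 40.4
tool_pos: [0.5504, 0.0926, 0.061]
ee_rot: [[-0.083, 0.997, 0.0], [0.997, 0.083, 0.0], [0.0, 0.0, -1.0]]
ft_force: [-0.3, 1.1, -1.1]
opening: 0.0371
gripper_force: 61.1
```

```bash
python3 -c "
from h import *
ft()"
```

```text
40.7 [0.5504 0.0926 0.061 ] [-0.139  0.457 -0.714  0.106  0.018  0.02 ]
```

Request:
arm_command(series=[[[0, 0, 0.05, 0], [0, 0, 0, 0]]])

```text
time_s: 40.95
tool_pos: [0.5504, 0.0927, 0.0605]
ee_rot: [[-0.083, 0.997, 0.0], [0.997, 0.083, 0.0], [0.0, 0.0, -1.0]]
ft_force: [-0.5, 1.9, 0.7]
opening: 0.0367
gripper_force: 61.1
```

```bash
python3 -c "
from h import *
ft()"
```

```text
41.25 [0.5504 0.0926 0.0605] [-0.464  1.292  0.195  0.172  0.021 -0.029]
```

Request:
arm_command(series=[[[0, 0, -0.09, 0], [0, 0.1, 0, 0], [0, 0.12, 0, 0], [0, 0, 0, 0]]])

```text
time_s: 41.75
tool_pos: [0.5527, 0.0926, 0.0613]
ee_rot: [[-0.083, 0.997, 0.0], [0.997, 0.083, -0.0], [-0.0, 0.0, -1.0]]
ft_force: [0.7, -0.7, -0.8]
opening: 0.0369
gripper_force: 60.9
```

```bash
python3 -c "
from h import *
ft()"
```

```text
42.05 [0.5526 0.0927 0.0614] [-0.111  0.188 -1.465  0.013 -0.049  0.002]
```

Request:
arm_command(series=[[[0, -0.11, 0, 0], [0, -0.11, 0, 0], [0, -0.1, 0, 0], [0, -0.12, 0, 0], [0, 0, 0, 0]]])

```text
time_s: 42.68
tool_pos: [0.548, 0.0924, 0.0614]
ee_rot: [[-0.083, 0.997, -0.0], [0.997, 0.083, 0.0], [0.0, -0.0, -1.0]]
ft_force: [0.7, -0.1, -1.6]
opening: 0.0372
gripper_force: 61.0
```

```bash
python3 -c "
from h import *
ft()"
```

```text
42.975 [0.5481 0.0924 0.0614] [ 1.320e-01 -1.000e-03 -1.075e+00  9.700e-02  3.600e-02  3.000e-03]
```

Request:
arm_command(series=[[[0, 0.1, 0, 0], [0, 0.1, 0, 0], [0.1, 0, 0, 0], [0.12, 0, 0, 0], [0, 0, 0, 0]]])

```text
time_s: 43.6
tool_pos: [0.55, 0.0949, 0.0614]
ee_rot: [[-0.083, 0.997, 0.0], [0.997, 0.083, 0.0], [0.0, 0.0, -1.0]]
ft_force: [-0.1, 0.3, -0.9]
opening: 0.0363
gripper_force: 61.0
```

```bash
python3 -c "
from h import *
ft()"
```

```text
43.9 [0.55   0.0947 0.0614] [-0.136  0.224 -1.336  0.12  -0.007 -0.004]
```

Request:
arm_command(series=[[[-0.11, 0, 0, 0], [-0.11, 0, 0, 0], [-0.11, 0, 0, 0], [-0.11, 0, 0, 0], [0, 0, 0, 0]]])

```text
time_s: 44.52
tool_pos: [0.5504, 0.0902, 0.0614]
ee_rot: [[-0.083, 0.997, 0.0], [0.997, 0.083, -0.0], [-0.0, 0.0, -1.0]]
ft_force: [0.4, -0.5, -1.1]
opening: 0.0364
gripper_force: 61.0
```

```bash
python3 -c "
from h import *
ft()"
```

```text
44.825 [0.5503 0.0903 0.0614] [-0.28  -0.364 -1.538  0.023 -0.002  0.002]
```

Request:
arm_command(series=[[[0.1, 0, 0, 0], [0.07, 0, 0, 0], [0, 0, 0, 0], [0, 0, 0, 0]]])

```text
time_s: 45.32
tool_pos: [0.5502, 0.0922, 0.0614]
ee_rot: [[-0.083, 0.997, 0.0], [0.997, 0.083, 0.0], [0.0, 0.0, -1.0]]
ft_force: [-0.4, 0.0, -1.0]
opening: 0.0369
gripper_force: 61.0
```

```bash
python3 -c "
from h import *
ft(); s=read_state(); print(s['opening'],s['gripper_force'])
print(sign_off())"
```

```text
45.625 [0.5503 0.0921 0.0614] [-0.014  0.157 -1.707  0.125  0.006 -0.008]
0.03692737273008761 60.98701000213623
the job is handed in; nothing more can be done
None
```

The job is handed in at 45.6 s: the latch is shut on the stud, and the pliers, regripped once to level them, are held squeezed to the stop with the circlip spread round the groove, resting lightly on the washer or just clear of it, though only force checks and heights (no final picture) confirm the fit.

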